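# Cap the display ball and hold the lid half way to its lock

### The arm

A 7-joint arm with a two-finger parallel gripper is mounted at the origin on the work surface. World frame = base frame: x ahead of the robot, y to its left, z up, the work surface at z = 0. Lengths are in m, angles in degrees, forces in N, time in s.
With the tool pointing down it reaches from about 0.425 to 0.875 m from the base axis. Payload 4.7 kg.
Tool frame: the origin (TCP) lies where the fingers leave the gripper's body, on its centre line; the fingertips stand 70 mm ahead of it and the grasp point (between the pads) lies 51 mm ahead of it (env.tip_reach is the distance from the TCP to the fingertips, in m); z points along the fingers, x is the direction in which the jaws open and shut, and the axes are right-handed (so a half turn about z gives the same grasp; the last joint's range is limited). The gripper opens to 87 mm and grips with 3 to 60 N. Pads are 19 mm wide; open, the fingers measure 117 mm over their backs; the gripper's body (75 mm by 190 mm) begins 51 mm behind the grasp point.
Start: joints at [72.428, 18.392, -4.016, 83.108, 1.295, 78.541, -3.26], TCP at [0.205, -0.617, 0.292] pointing down, gripper open.
Joint ranges: [-163.93, 163.93], [-17.29, 119.83], [-79.2, 71.16], [3.27, 140.29], [-89.18, 269.18], [5.43, 117.66], [-154.24, 154.24]. Speed limits (degrees/s): [147.25, 147.25, 180, 180, 180, 180, 180].

### API

Orientations are given as [roll, pitch, yaw] about the fixed x, y, z axes, in that order (R = Rz(yaw) Ry(pitch) Rx(roll)).
In Python, from cell import env, optics, order gives the robot as it stands.
- The arm moves only by the shell command python3 -m creep 'ROWS' [FORCE]. ROWS is JSON, a list of rows, each a list of 7 numbers: the shift along the tool's x, y, z in cm, then the turn, a rotation vector about the tool's x, y, z in rad, then the opening, from 0 (shut) to 1 (fully open). A call has 1 to 20 rows; each row shifts and turns the pose as measured when the row begins, along the tool's axes as they then stand; what a row does not reach is not made up. A row lasts 1/10 s, in which the tool goes at most 50 mm and 8.59 degrees, less where a joint would pass 70% of its speed; a pose out of reach is approached as far as the arm can. A call with a gripper value outside its range is refused whole. The fingers move at their own pace and stop on an object; FORCE is the grip in N (left out, the last holds). Time passes only in rows, so rows that do not move let the fingers close. It gives the time, the measured TCP pose, the force and the opening at its end, in the units of the state.
- env.get_obs(): the state, without advancing time (a new reading comes with each control period).
- optics.read_camera(name): name is "side" or "top"; returns a dict with "frame" (420x560x3 uint8, blue, green, red), "z_map" (420x560 float32, m along the optical axis (not along the pixel's ray), 0 where there is no reading), "fx", "fy", "cx", "cy" (pixels), "distortion" ([k1, k2, p1, p2, k3] as OpenCV has them; the pictures are not rectified), "R" (3x3) and "t" (3): a world point X has camera coordinates R X + t. Camera axes: x right, y down, z forward; pixel columns grow to the right and rows downward; lengths in m; the calibration is good to about 2 mm. A picture is of the moment at which its call begins.
- order.sign_off(): hands the job in, once; it reports no verdict.
The state is a dict: "time_s": time; "qpos": joint angles; "joint_velocities": joint speeds; "effort": joint torques, N m; "tool_pos": TCP position; "tool_rot": TCP orientation; "force": force on the tool from outside, world axes, zero at the start; "wrist_torque": the same for the moment, N m; "grip_width": finger opening in m.
Only numpy, scipy, OpenCV 4.12 (cv2) and the standard library are available. Lean on these libraries where they do the work, as an engineer would, in place of code of your own. Each camera call takes 0.05 s, during which the arm holds its last target. There are 200 camera calls.

### The job

Take the white ball off its cork ring, set it on the narrow raised seat in the middle of the display pod and let go of it. Then lower the clear dome lid over the ball so that its two lugs drop fully down through the two notches of the pod's collar, and turn it clockwise (seen from above) to the single-dash mark half way to its lock; it must not go on to the lock click. Finish while still gripping the lid there, so that I can slip the seal in, and leave the mug, the glue jar and the tape roll where they stand.

Things in the scene. Friction and masses are not known exactly. Their poses are not given: they have to be found in the camera images.
- pod: Display pod, fixed: white round pedestal 104 mm across (foot 120 mm) with an aluminium bayonet collar on top. Origin on its axis at table height, z up. The collar is an open well of 69 mm bore with an inward lip 6 mm thick; lip top = rim, 77.5 mm above the table; black well floor at 60 mm. Two notches in the lip lie along the pod's +x and -x.
- pod_notch (a point): Middle of the +x notch, at rim height, 40 mm from the axis (the other is opposite). Each notch reaches out to 46 mm from the axis; it is about 18 mm wide at the bore, 25 mm outside. Under the lip a channel runs clockwise (from above) from each notch, so a lowered lid turns clockwise, 90 degrees to its lock; counterclockwise it can turn only about 10 degrees.
- pod_half (a point): On the pod's axis at rim height. Its x axis points to one of two single black dashes on the rim, 45 degrees clockwise of the notches: half way. The lid's x axis (either way round) is along it when half way. The channel is smooth up to about 60 degrees.
- pod_lock (a point): On the pod's axis at rim height. Its x axis points to one of two double black dashes on the rim, 90 degrees clockwise of the notches; the lid's x axis (either way round) is along it when locked. From about 60 degrees a sprung catch pushes back lightly; beyond 65 degrees the lid counts as clicked.
- pod_seat (a point): On the pod's axis, 106 mm above the table: where the ball's centre lies when it rests on the seat, a grey post 26 mm across in the middle of the well, with a 20 mm wide cupped mouth 88.7 mm above the table.
- lid: Loose dome lid, about 0.16 kg (varies), upright on the table. Origin at the centre of its underside, z up. Clear tube 64 mm across outside, 58 inside, open below; white top disc from 70 to 74 mm up. White flange 80 mm across, its underside 15.5 mm up, comes to rest on the rim: the lid's origin is then 62 mm above the pod's. Both ends are alike: it fits either way round.
- lid_lug (a point): Outer end of the lid's +x lug, 44 mm from the axis, 4 mm above the underside; an equal lug lies at -x. White, 11 mm wide, 8 mm high, level with the lid's underside, visible beyond the flange. With the lid down they are 2 mm above the well's floor, and once turned under the lip let the lid lift only 1.5 mm.
- lid_grip (a point): On the lid's axis, 92 mm above its underside, in its black bar grip. The bar stands on the top disc from 74 to 102 mm above the underside, is 56 mm long along the lid's x (in line with the lugs) and 14 mm thick along its y.
- ball_center (a point): Centre of the hard white ball, 40 mm across, 30 g. At the start it rests on the cork ring with its centre 28 mm above the table. (Its axes turn as it rolls.)
- ball_rest: The cork ring, fixed to the table, on which the ball starts: 34 mm across, 12 mm high, hole 24 mm. Origin at the centre of its underside.
- mug: Bystander: white mug, 85 mm high, about 80 mm across, handle on its +y side. Origin at the centre of its underside.
- glue_jar: Bystander: jar 60 mm across, 75 mm high. Origin at the centre of its underside.
- tape_roll: Bystander: tape roll lying flat, 80 mm across, 24 mm high. Origin at the centre of its underside.
- ball: The ball itself; its origin is a point of its surface that turns with it, so use point ball_center.
There are look-alikes about, which are no part of the job. Leave any red look-alike of the lid alone. Leave any purple look-alike of the ball alone.

How it is judged:
By the outcome, as a careful person would: the job done as asked, in the order asked, and still so for the second after the job is handed in, while the arm keeps its last pose, push and grip.
It also fails if it takes over 69 s, if anything falls off the work surface, if the arm or the gripper's body presses on something with over 40 N, if the wrist force passes 120 N, or if a joint passes its speed limit or range.

## Working session

There is one attempt and no reset: what is moved stays moved. The work goes in short steps, Python scripts to look and compute and a shell command to move; the robot and the scene stay as the last step left them, time stands still between calls to the robot, and variables do not carry over. Pictures are saved under pics/ and viewed, on a budget of 10 in all, crops included, one or two more only if the job needs it, and the job is handed in when it is done.

```bash
mkdir -p pics; ls; cat > h.py <<'E'
import numpy as np,cv2
from cell import env,optics,order
def cam(n,save=None):
    c=optics.read_camera(n)
    if save: cv2.imwrite('pics/'+save,c['frame'])
    return c
def cloud(c):
    z=c['z_map']; h,w=z.shape
    K=np.array([[c['fx'],0,c['cx']],[0,c['fy'],c['cy']],[0,0,1]])
    u,v=np.meshgrid(np.arange(w),np.arange(h))
    p=cv2.undistortPoints(np.stack([u,v],-1).reshape(-1,1,2).astype(float),K,np.array(c['distortion'])).reshape(h,w,2)
    P=np.dstack([p[...,0]*z,p[...,1]*z,z])
    W=(P-np.array(c['t']))@np.array(c['R'])
    W[z==0]=np.nan
    return W
def ray(c,uv,zw):
    "intersect pixels with plane z=zw"
    K=np.array([[c['fx'],0,c['cx']],[0,c['fy'],c['cy']],[0,0,1]])
    p=cv2.undistortPoints(np.array(uv,float).reshape(-1,1,2),K,np.array(c['distortion'])).reshape(-1,2)
    R=np.array(c['R']);o=-R.T@np.array(c['t']); d=np.c_[p,np.ones(len(p))]@R
    return o+d*((zw-o[2])/d[:,2])[:,None]
def proj(c,X):
    K=np.array([[c['fx'],0,c['cx']],[0,c['fy'],c['cy']],[0,0,1]])
    return cv2.projectPoints(np.array(X,float).reshape(-1,1,3),cv2.Rodrigues(np.array(c['R']))[0],np.array(c['t']),K,np.array(c['distortion']))[0].reshape(-1,2)
E
python3 - <<'E'
from h import *
for n in('top','side'):
    c=cam(n,n+'0.png'); print(n,c['fx'],-np.array(c['R']).T@c['t'],np.round(c['R'],2).tolist())
    np.save(n+'0.npy',cloud(c))
print(env.get_obs())
E
```

```text
pics
top 395.99788700515205 [0.50887924 0.02184748 0.79760373] [[0.0, -1.0, 0.02], [-1.0, -0.0, -0.08], [0.08, -0.02, -1.0]]
side 405.96646380990165 [ 0.48341495 -0.45848393  0.64198445] [[0.99, -0.15, 0.0], [-0.11, -0.74, -0.66], [0.1, 0.65, -0.75]]
{'time_s': 0.1, 'qpos': array([72.42799191, 18.43403414, -4.01654537, 83.16727356,  1.2957002 ,
       78.54026236, -3.25861955]), 'joint_velocities': array([ 0.03840132, -0.18218532, -0.05072889, -0.22958088,  0.03887005,
       -0.13776822, -0.01228563]), 'effort': array([ 1.51634099e-04, -4.92571986e+01, -4.05632649e-01, -3.13396847e+01,
       -6.41741487e-02,  3.94781528e-02,  4.39434473e-05]), 'tool_pos': array([ 0.20480525, -0.61650256,  0.29128534]), 'tool_rot': array([ 1.79994233e+02,  9.62967745e-02, -7.16159341e+01]), 'force': array([ 0.19506217,  0.63367202, -0.24693624]), 'wrist_torque': array([ 0.00075373,  0.02792327, -0.00496635]), 'grip_width': 0.086917312506443}
```

View pics/top0.png

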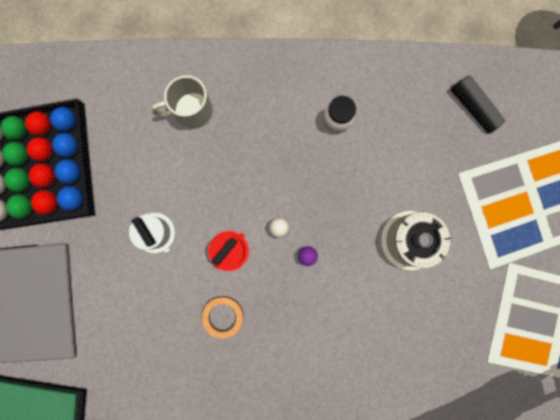

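View pics/side0.png

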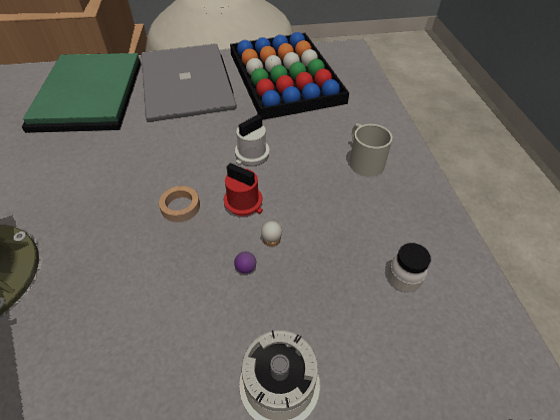

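The top view shows the lid at (147,232), the red look-alike at (228,251), the ball at (279,228), the purple ball at (308,256) and the pod at (422,240). The side view shows the lid at (252,142), the ball at (271,233) and the pod at (280,370), with the dashes visible.

```bash
python3 - <<'E'
from h import *
from scipy.optimize import least_squares
C={}
for n in('top','side'):
    c=cam(n); W=cloud(c); f=c['frame'].astype(int); C[n]=(c,W,f)
    g=lambda u,v,r:(slice(v-r,v+r),slice(u-r,u+r))
    # ball
    u,v=(279,228) if n=='top' else (271,231)
    P=W[g(u,v,14)].reshape(-1,3); P=P[(P[:,2]>.027)]
    s=least_squares(lambda q:np.linalg.norm(P-q,axis=1)-.02,np.r_[np.nanmean(P,0)[:2],.028],loss='soft_l1',f_scale=.001)
    print(n,'ball',s.x.round(4),len(P))
    # lid bar
    u,v=(147,232) if n=='top' else (252,135)
    S=g(u,v,35);P=W[S].reshape(-1,3);F=f[S].reshape(-1,3)
    m=(P[:,2]>.092)&(P[:,2]<.115)&(F.max(1)<70); Q=P[m]
    r=cv2.minAreaRect((Q[:,:2]*1000).astype(np.float32)); 
    w=np.linalg.svd(Q[:,:2]-Q[:,:2].mean(0))[2][0]
    print(n,'bar',Q.mean(0).round(4),r,'ang',np.degrees(np.arctan2(w[1],w[0])),len(Q))
    # flange
    m=(abs(P[:,2]-.0185)<.004)&(F.min(1)>100);Q=P[m]
    s=least_squares(lambda q:np.linalg.norm(Q[:,:2]-q,axis=1).clip(.036,.04)-.038,Q[:,:2].mean(0)); 
    # top disc
    m=(abs(P[:,2]-.074)<.004);print(' disc',P[m].mean(0).round(4),m.sum(), 'flange n',len(Q),np.median(Q[:,2]))
    u,v=(422,240) if n=='top' else (280,370)
    S=g(u,v,46);P=W[S].reshape(-1,3);F=f[S].reshape(-1,3)
    m=abs(P[:,2]-.0775)<.005; Q=P[m]; 
    print(' rim',len(Q),np.median(Q[:,2]),Q.mean(0),((Q.max(0)+Q.min(0))/2).round(4),np.ptp(Q,axis=0))
    m=(P[:,2]>.084);print(' post',P[m].mean(0),m.sum())
    big=cv2.resize(c['frame'][max(0,v-55):v+55,u-55:u+55],(400,400),interpolation=cv2.INTER_CUBIC)
    C[n]=big
cv2.imwrite('pics/pod.png',np.hstack([C['top'],C['side']]))
E
```

```text
top ball [ 0.5405 -0.0012  0.0274] 324
top bar [0.5304 0.2411 0.1007] ((530.480224609375, 241.8787384033203), (53.09092712402344, 11.8028564453125), 33.54851150512695) ang -146.50205290752854 221
 disc [0.5306 0.2403 0.0736] 602 flange n 282 0.019014724848190456
 rim 1241 0.07749838036672224 [ 0.51474994 -0.26546183  0.07739789] [ 0.5144 -0.2663  0.0775] [0.10179487 0.10253681 0.00996035]
 post [ 0.51541361 -0.26618285  0.08716398] 134
side ball [ 0.5415 -0.      0.0282] 322
side bar [0.5188 0.205  0.1007] ((511.0763244628906, 183.490966796875), (175.4160614013672, 41.281497955322266), 71.4110336303711) ang 69.71363116612574 270
 disc [0.5335 0.2297 0.074 ] 268 flange n 285 0.019672164028745293
 rim 2507 0.0781497457828205 [ 0.51486671 -0.27020589  0.07801937] [ 0.5161 -0.2664  0.0775] [0.1029919  0.10248855 0.00984695]
 post [ 0.51557504 -0.26658615  0.08701641] 302
```

View pics/pod.png

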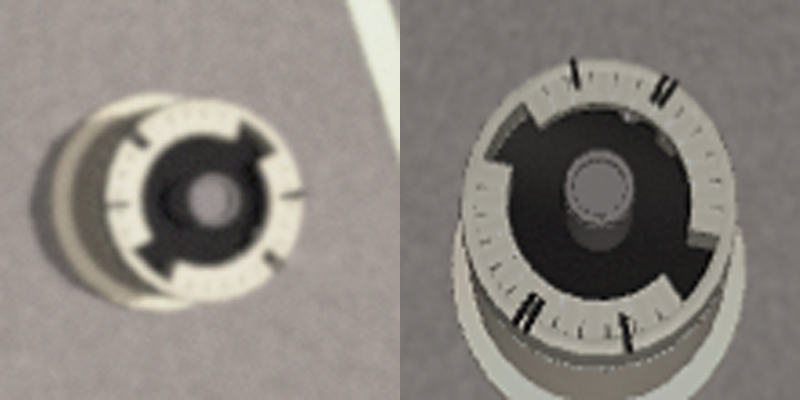

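```bash
python3 - <<'E'
from h import *
from scipy.ndimage import map_coordinates
for n in('top','side'):
    c=cam(n); W=cloud(c); g=cv2.cvtColor(c['frame'],cv2.COLOR_BGR2GRAY).astype(float)
    # refine centre: points with z in rim band, outer edge circle r~0.052
    u,v=(422,240) if n=='top' else (280,370)
    for cen in [(.5153,-.2664)]:
        a=np.arange(0,360,1.); 
        for r,z in((.041,.0775),(.0485,.0775)):
            X=np.c_[cen[0]+r*np.cos(np.radians(a)),cen[1]+r*np.sin(np.radians(a)),np.full(360,z)]
            p=proj(c,X); I=map_coordinates(g,[p[:,1],p[:,0]],order=1)
            dark=I<np.median(I)*(.6 if r<.045 else .85)
            # runs
            runs=[];s=None
            for i in range(361):
                d=i<360 and dark[i]
                if d and s is None:s=i
                if not d and s is not None: runs.append((s,i-1,int(I[s:i].min())));s=None
            print(n,r,int(np.median(I)),runs)
E
```

```text
top 0.041 222 [(124, 153, 43), (305, 332, 58)]
top 0.0485 213 [(42, 52, 101), (90, 95, 159), (224, 234, 123), (270, 276, 128)]
side 0.041 158 [(122, 152, 37), (224, 232, 19), (273, 276, 26), (304, 335, 25)]
side 0.0485 161 [(44, 53, 25), (91, 94, 48), (224, 227, 27), (229, 232, 22), (272, 276, 33)]
```

```bash
cat > d.py <<'E'
import sys,numpy as np
from scipy.spatial.transform import Rotation as R
from cell import env
o=env.get_obs();x,y,z,yaw=map(float,sys.argv[1:5])
r=R.from_euler('xyz',o['tool_rot'],degrees=True);T=R.from_euler('xyz',[180,0,yaw],degrees=True)
e=np.array([x,y,z])-o['tool_pos']
print('t',round(o['time_s'],2),'pos',o['tool_pos'].round(4),'rot',o['tool_rot'].round(2),'F',o['force'].round(1),'M',o['wrist_torque'].round(2),'w',round(o['grip_width'],4),'j7',o['qpos'][6].round(1))
print('now-frame cm',(r.inv().apply(e)*100).round(2),'turn',(r.inv()*T).as_rotvec().round(4),'target-frame cm',(T.inv().apply(e)*100).round(2))
E
python3 -m creep '[[0,0,0,0,0,-0.139,0.75],[0,0,0,0,0,-0.139,0.75],[0,0,0,0,0,-0.139,0.75],[0,0,0,0,0,-0.139,0.75],[0,0,0,0,0,-0.139,0.75],[0,0,0,0,0,-0.139,0.75],[0,0,0,0,0,-0.139,0.75],[0,0,0,0,0,-0.139,0.75],[0,0,0,0,0,-0.139,0.75],[0,0,0,0,0,0,0.75]]' 10
python3 d.py 0.541 -0.0006 0.17 0
```

```text
time_s: 1.3
tool_pos: [0.2047, -0.6162, 0.2907]
tool_rot: [-179.9, 0.1, 3.0]
force: [0.5, 1.4, -0.9]
grip_width: 0.0652
t 1.3 pos [ 0.2047 -0.6162  0.2907] rot [-1.7985e+02  5.0000e-02  2.9700e+00] F [ 0.5  1.4 -0.9] M [ 0.   -0.06  0.02] w 0.0652 j7 69.0
now-frame cm [ 36.78 -59.71  12.19] turn [-0.0026  0.001   0.0518] target-frame cm [ 33.63 -61.56  12.07]
```

```bash
python3 -m creep '[[2.1,-3.4,0.6,0,0,0,0.75],[2.1,-3.4,0.6,0,0,0,0.75],[2.1,-3.4,0.6,0,0,0,0.75],[2.1,-3.4,0.6,0,0,0,0.75],[2.1,-3.4,0.6,0,0,0,0.75],[2.1,-3.4,0.6,0,0,0,0.75],[2.1,-3.4,0.6,0,0,0,0.75],[2.1,-3.4,0.6,0,0,0,0.75],[2.1,-3.4,0.6,0,0,0,0.75],[2.1,-3.4,0.6,0,0,0,0.75],[2.1,-3.4,0.6,0,0,0,0.75],[2.1,-3.4,0.6,0,0,0,0.75],[2.1,-3.4,0.6,0,0,0,0.75],[2.1,-3.4,0.6,0,0,0,0.75],[2.1,-3.4,0.6,0,0,0,0.75],[2.1,-3.4,0.6,0,0,0,0.75],[2.1,-3.4,0.6,0,0,0,0.75],[0,0,0,0,0,0,0.75]]'
python3 d.py 0.541 -0.0006 0.17 3
```

```text
time_s: 3.1
tool_pos: [0.563, -0.0122, 0.1855]
tool_rot: [179.7, -0.4, -1.6]
force: [-0.5, 0.4, 0.4]
grip_width: 0.0653
t 3.1 pos [ 0.563  -0.0122  0.1855] rot [179.75  -0.36  -1.59] F [-0.5  0.4  0.4] M [ 0.02 -0.11  0.01] w 0.0653 j7 -13.0
now-frame cm [-2.24 -1.11  1.53] turn [ 0.0046 -0.0061 -0.08  ] target-frame cm [-2.14 -1.27  1.55]
```

```bash
python3 -m creep '[[-1.1,-0.55,0.75,0.002,-0.003,0,0.75],[-1.1,-0.55,0.75,0.002,-0.003,0,0.75],[0,0,0,0,0,0,0.75]]'
python3 d.py 0.541 -0.0006 0.0795 0
```

```text
time_s: 3.4
tool_pos: [0.5385, -0.0002, 0.1684]
tool_rot: [180.0, 0.2, -1.9]
force: [-0.4, -0.0, 0.3]
grip_width: 0.0653
t 3.4 pos [ 5.385e-01 -2.000e-04  1.684e-01] rot [ 1.7998e+02  1.5000e-01 -1.8800e+00] F [-0.4 -0.   0.3] M [-0.03 -0.1   0.  ] w 0.0653 j7 -13.9
now-frame cm [0.27 0.03 8.89] turn [ 0.0004  0.0027 -0.0328] target-frame cm [0.25 0.04 8.89]
```

```bash
python3 -m creep '[[0.2,0,2.2,0,0,0,0.75],[0,0,2.2,0,0,0,0.75],[0,0,2.2,0,0,0,0.75],[0,0,2.0,0,0,0,0.75],[0,0,0,0,0,0,0.75]]'
python3 d.py 0.541 -0.0006 0.0795 0
```

```text
time_s: 3.9
tool_pos: [0.5381, -0.0086, 0.0812]
tool_rot: [179.5, -0.0, -2.7]
force: [-0.0, 0.6, -0.5]
grip_width: 0.0656
t 3.9 pos [ 0.5381 -0.0086  0.0812] rot [ 1.7953e+02 -4.0000e-02 -2.7100e+00] F [-0.   0.6 -0.5] M [-0.02 -0.04  0.  ] w 0.0656 j7 -18.8
now-frame cm [ 0.25 -0.82  0.17] turn [ 0.0082 -0.0004 -0.0474] target-frame cm [ 0.29 -0.8   0.17]
```

```bash
python3 -m creep '[[0.12,-0.4,0.08,0.004,0,0,0.75],[0.12,-0.4,0.08,0.004,0,0,0.75],[0,0,0,0,0,0,0.75]]'
python3 d.py 0.541 -0.0006 0.0795 0
```

```text
time_s: 4.2
tool_pos: [0.5418, -0.0022, 0.0819]
tool_rot: [179.9, -0.2, -3.0]
force: [0.6, -0.0, 0.2]
grip_width: 0.0654
t 4.2 pos [ 0.5418 -0.0022  0.0819] rot [179.94  -0.21  -2.95] F [ 0.6 -0.   0.2] M [-0.05 -0.14 -0.05] w 0.0654 j7 -19.4
now-frame cm [-0.09 -0.16  0.24] turn [ 0.0011 -0.0036 -0.0516] target-frame cm [-0.08 -0.16  0.24]
```

```bash
python3 -m creep '[[-0.05,-0.15,0.25,0,0,0,0.75],[0,0,0,0,0,0,0.3],[0,0,0,0,0,0,0.3],[0,0,0,0,0,0,0.3],[0,0,0,0,0,0,0.3],[0,0,0,0,0,0,0.3]]' 10
python3 d.py 0.541 -0.0006 0.0795 0
```

```text
time_s: 4.8
tool_pos: [0.5426, -0.0003, 0.0815]
tool_rot: [179.9, -0.4, -2.9]
force: [-2.9, -0.2, 1.9]
grip_width: 0.0393
t 4.8 pos [ 5.426e-01 -3.000e-04  8.150e-02] rot [179.9   -0.39  -2.94] F [-2.9 -0.2  1.9] M [-0.    0.14 -0.01] w 0.0393 j7 -19.7
now-frame cm [-0.15  0.04  0.2 ] turn [ 0.0019 -0.0068 -0.0513] target-frame cm [-0.16  0.03  0.2 ]
```

```bash
python3 -m creep '[[0,0,-1,0,0,0,0.3],[0,0,-2,0,0,0,0.3],[0,0,-2,0,0,0,0.3],[0,0,-2,0,0,0,0.3],[0,0,-2,0,0,0,0.3],[0,0,-2,0,0,0,0.3],[0,0,-1.5,0,0,0,0.3],[0,0,0,0,0,0,0.3]]'
python3 d.py 0.5153 -0.2664 0.21 -27
python3 - <<'E'
from h import *
c=cam('side')
o=env.get_obs(); u,v=proj(c,o['tool_pos']-[0,0,.0525])[0].astype(int)
cv2.imwrite('pics/b.png',cv2.resize(c['frame'][v-70:v+70,u-70:u+70],(420,420))); print(u,v)
E
```

```text
time_s: 5.6
tool_pos: [0.5419, 0.0006, 0.2147]
tool_rot: [179.9, -0.5, -2.9]
force: [0.9, -0.8, -0.2]
grip_width: 0.0394
t 5.6 pos [0.5419 0.0006 0.2147] rot [179.93  -0.5   -2.85] F [ 0.9 -0.8 -0.2] M [-0.02 -0.15  0.02] w 0.0394 j7 -13.1
now-frame cm [-1.33 26.8   0.49] turn [-0.0006 -0.0088  0.4214] target-frame cm [ 9.75 25.    0.47]
270 182
```

View pics/b.png

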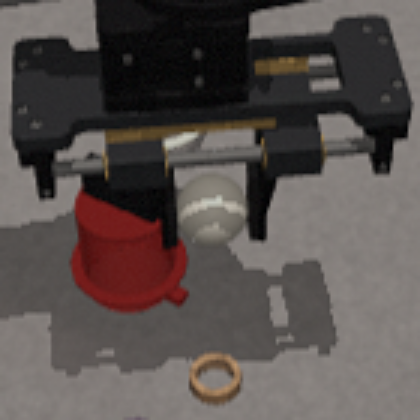

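The ball is held between the pads at crop (212,208), where predicted, and the cork ring at (215,378) is empty.

```bash
python3 -m creep '[[-0.1,1,0,0,0,0,0.3],[-0.1,2,0,0,0,0,0.3],[-0.1,2.3,0,0,0,0,0.3],[-0.1,2.3,0,0,0,0,0.3],[-0.1,2.3,0,0,0,0,0.3],[-0.1,2.3,0,0,0,0,0.3],[-0.1,2.3,0,0,0,0,0.3],[-0.1,2.3,0,0,0,0,0.3],[-0.1,2.3,0,0,0,0,0.3],[-0.1,2.3,0,0,0,0,0.3],[-0.1,2.0,0,0,0,0,0.3],[-0.1,1.5,0,0,0,0,0.3],[-0.1,1,0,0,0,0,0.3],[0,0,0,0,0,0,0.3]]'
python3 d.py 0.5153 -0.2664 0.21 -6
```

```text
time_s: 7.05
tool_pos: [0.5014, -0.2754, 0.1949]
tool_rot: [-179.6, 1.3, -3.0]
force: [0.6, -0.6, -0.9]
grip_width: 0.0394
t 7.05 pos [ 0.5014 -0.2754  0.1949] rot [-179.6     1.26   -3.02] F [ 0.6 -0.6 -0.9] M [-0.03 -0.08 -0.  ] w 0.0394 j7 15.3
now-frame cm [ 1.31 -0.98 -1.53] turn [-0.0065  0.0221  0.052 ] target-frame cm [ 1.29 -1.04 -1.51]
```

```bash
python3 -m creep '[[0.6,-0.45,-0.3,-0.003,0.011,0,0.3],[0.6,-0.45,-0.3,-0.003,0.011,0,0.3],[0.1,-0.08,0,0,0,0,0.3],[0,0,0,0,0,0,0.3]]'
python3 d.py 0.5153 -0.2664 0.21 -3
python3 - <<'E'
from h import *
from scipy.optimize import least_squares
o=env.get_obs(); b=o['tool_pos']-[0,0,.0535]
for n in('side','top'):
    c=cam(n);W=cloud(c).reshape(-1,3);f=c['frame'].reshape(-1,3)
    m=(np.linalg.norm(W-b,axis=1)<.024)&(f.min(1)>90);P=W[m]
    if len(P)<20: print(n,len(P));continue
    s=least_squares(lambda q:np.linalg.norm(P-q,axis=1)-.02,b,loss='soft_l1',f_scale=.001)
    print(n,s.x.round(4),len(P),'pred',b.round(4))
E
```

```text
time_s: 7.45
tool_pos: [0.5174, -0.2613, 0.2013]
tool_rot: [-179.8, -0.1, -2.7]
force: [-0.1, 0.2, 0.1]
grip_width: 0.0391
t 7.45 pos [ 0.5174 -0.2613  0.2013] rot [-1.7985e+02 -1.5000e-01 -2.7100e+00] F [-0.1  0.2  0.1] M [-0.04 -0.07  0.  ] w 0.0391 j7 13.9
now-frame cm [-0.18  0.52 -0.88] turn [-0.0027 -0.0026  0.005 ] target-frame cm [-0.18  0.52 -0.87]
side [ 0.5167 -0.2602  0.148 ] 389 pred [ 0.5174 -0.2613  0.1478]
top [ 0.5168 -0.261   0.1478] 235 pred [ 0.5174 -0.2613  0.1478]
```

```bash
python3 -m creep '[[-0.07,0.28,0.5,0,0,0,0.3],[-0.07,0.28,0.9,0,0,0,0.3],[0,0,0.9,0,0,0,0.3],[0,0,0.9,0,0,0,0.3],[0,0,0.5,0,0,0,0.3],[0,0,0,0,0,0,0.3]]'
python3 d.py 0.516 -0.267 0.1597 -3
```

```text
time_s: 8.15
tool_pos: [0.5147, -0.268, 0.1602]
tool_rot: [-179.8, -0.1, -2.8]
force: [-0.6, 0.4, 3.0]
grip_width: 0.039
t 8.15 pos [ 0.5147 -0.268   0.1602] rot [-1.7984e+02 -7.0000e-02 -2.8000e+00] F [-0.6  0.4  3. ] M [ 0.06 -0.08  0.03] w 0.039 j7 13.3
now-frame cm [ 0.12 -0.1   0.05] turn [-0.0028 -0.0012  0.0036] target-frame cm [ 0.12 -0.1   0.05]
```

```bash
python3 -m creep '[[0.12,-0.1,0,0,0,0,0.3],[0,0,0.03,0,0,0,0.3],[0,0,0,0,0,0,0.3]]'
python3 d.py 0.516 -0.267 0.1597 -3
python3 -m creep '[[0,0,0,0,0,0,0.5],[0,0,0,0,0,0,0.55],[0,0,0,0,0,0,0.65],[0,0,0,0,0,0,0.8],[0,0,0,0,0,0,0.9]]'
python3 d.py 0.516 -0.267 0.1597 -3
python3 - <<'E'
from h import *
from scipy.optimize import least_squares
b=np.array([.5155,-.2665,.106])
for n in('side','top'):
    c=cam(n);W=cloud(c).reshape(-1,3);f=c['frame'].reshape(-1,3)
    m=(np.linalg.norm(W-b,axis=1)<.024)&(f.min(1)>90);P=W[m]
    s=least_squares(lambda q:np.linalg.norm(P-q,axis=1)-.02,b,loss='soft_l1',f_scale=.001)
    print(n,s.x.round(4),len(P))
E
```

```text
time_s: 8.45
tool_pos: [0.5162, -0.2669, 0.16]
tool_rot: [-179.8, -0.1, -2.8]
force: [1.3, 1.1, -0.4]
grip_width: 0.0395
t 8.45 pos [ 0.5162 -0.2669  0.16  ] rot [-1.7984e+02 -8.0000e-02 -2.7800e+00] F [ 1.3  1.1 -0.4] M [-0.01 -0.08 -0.01] w 0.0395 j7 13.1
now-frame cm [-0.02  0.01  0.03] turn [-0.0028 -0.0013  0.0038] target-frame cm [-0.02  0.01  0.03]
time_s: 8.95
tool_pos: [0.5164, -0.267, 0.1605]
tool_rot: [-179.9, -0.1, -2.8]
force: [-0.4, -0.4, -0.1]
grip_width: 0.0642
t 8.95 pos [ 0.5164 -0.267   0.1605] rot [-1.7988e+02 -1.1000e-01 -2.7800e+00] F [-0.4 -0.4 -0.1] M [-0.08 -0.1   0.04] w 0.0642 j7 13.1
now-frame cm [-0.04  0.    0.08] turn [-0.0022 -0.0019  0.0038] target-frame cm [-0.04  0.    0.08]
side [ 0.516  -0.2656  0.1067] 281
top [ 0.5158 -0.2676  0.1062] 169
```

```bash
python3 -m creep '[[0,0,-0.6,0,0,0,0.9],[0,0,-1,0,0,0,0.9],[0,0,-1.5,0,0,0,0.9],[0,0,-2,0,0,0,0.9],[0,0,-2,0,0,0,0.9],[0,0,-2,0,0,0,0.9],[0,0,-2,0,0,0,0.9],[0,0,-1,0,0,0,0.9]]'
python3 -m creep '[[0,0,0,0,0,-0.147,0.8],[0,0,0,0,0,-0.147,0.8],[0,0,0,0,0,-0.147,0.8],[0,0,0,0,0,-0.147,0.8],[0,0,0,0,0,-0.147,0.8],[0,0,0,0,0,-0.147,0.8],[0,0,0,0,0,-0.147,0.8],[0,0,0,0,0,-0.147,0.8],[0,0,0,0,0,-0.147,0.8],[0,0,0,0,0,-0.147,0.8],[0,0,0,0,0,-0.147,0.8],[0,0,0,0,0,-0.147,0.8],[0,0,0,0,0,-0.147,0.8],[0,0,0,0,0,-0.147,0.8],[0,0,0,0,0,-0.147,0.8],[0,0,0,0,0,0,0.8]]'
python3 d.py 0.5305 0.2413 0.25 123.5
```

```text
time_s: 9.85
tool_pos: [0.5164, -0.2668, 0.2928]
tool_rot: [-180.0, -0.3, -2.7]
force: [1.0, -0.6, -0.4]
grip_width: 0.0786
time_s: 11.45
tool_pos: [0.517, -0.2657, 0.3052]
tool_rot: [179.7, 0.7, 126.4]
force: [0.5, 0.2, -0.8]
grip_width: 0.0699
t 11.45 pos [ 0.517  -0.2657  0.3052] rot [179.68   0.74 126.4 ] F [ 0.5  0.2 -0.8] M [ 0.18 -0.06  0.01] w 0.0699 j7 141.8
now-frame cm [40.08 31.15  5.17] turn [0.0058 0.0127 0.0506] target-frame cm [41.54 29.11  5.52]
```

```bash
python3 -m creep '[[1.5,1.2,0,0,0,0,0.8],[2.7,2.1,0.2,0,0,0,0.8],[2.7,2.1,0.2,0,0,0,0.8],[2.7,2.1,0.2,0,0,0,0.8],[2.7,2.1,0.2,0,0,0,0.8],[2.7,2.1,0.2,0,0,0,0.8],[2.7,2.1,0.2,0,0,0,0.8],[2.7,2.1,0.2,0,0,0,0.8],[2.7,2.1,0.2,0,0,0,0.8],[2.7,2.1,0.2,0,0,0,0.8],[2.7,2.1,0.2,0,0,0,0.8],[2.7,2.1,0.2,0,0,0,0.8],[2.7,2.1,0.2,0,0,0,0.8],[2.7,2.1,0.2,0,0,0,0.8],[1.5,1.2,0,0,0,0,0.8],[0,0,0,0,0,0,0.8]]'
python3 d.py 0.5305 0.2413 0.25 123.5
python3 - <<'E'
from h import *
b=np.array([.5155,-.2665,.106])
from scipy.optimize import least_squares
for n in('side','top'):
    c=cam(n);W=cloud(c).reshape(-1,3);f=c['frame'].reshape(-1,3)
    m=(np.linalg.norm(W-b,axis=1)<.03)&(f.min(1)>90)&(W[:,2]>.095);P=W[m]
    s=least_squares(lambda q:np.linalg.norm(P-q,axis=1)-.02,b,loss='soft_l1',f_scale=.001)
    print(n,s.x.round(4),len(P))
E
```

```text
time_s: 13.05
tool_pos: [0.5286, 0.2576, 0.2775]
tool_rot: [179.7, 0.8, 124.2]
force: [-0.1, -0.4, 0.5]
grip_width: 0.0698
t 13.05 pos [0.5286 0.2576 0.2775] rot [179.66   0.82 124.17] F [-0.1 -0.4  0.5] M [ 0.16 -0.05 -0.01] w 0.0698 j7 80.4
now-frame cm [-1.41 -0.77  2.76] turn [0.006  0.0143 0.0117] target-frame cm [-1.46 -0.74  2.75]
side [ 0.5158 -0.2658  0.1065] 747
top [ 0.5159 -0.2672  0.1061] 389
```

```bash
python3 -m creep '[[-0.7,-0.38,0.9,0.003,0.007,0.006,0.7],[-0.7,-0.38,0.9,0.003,0.007,0.006,0.7],[0,0,0.9,0,0,0,0.7],[0,0,1.5,0,0,0,0.7],[0,0,1.5,0,0,0,0.7],[0,0,1.5,0,0,0,0.7],[0,0,1.5,0,0,0,0.7],[0,0,0.5,0,0,0,0.7],[0,0,0,0,0,0,0.7]]'
python3 d.py 0.5305 0.2415 0.147 123.5
```

```text
time_s: 14.05
tool_pos: [0.5316, 0.228, 0.1749]
tool_rot: [-179.6, 0.3, 122.5]
force: [0.3, 0.6, -0.2]
grip_width: 0.0609
t 14.05 pos [0.5316 0.228  0.1749] rot [-179.57    0.26  122.5 ] F [ 0.3  0.6 -0.2] M [ 0.11 -0.15  0.  ] w 0.0609 j7 78.4
now-frame cm [1.21 0.65 2.78] turn [-0.0076  0.0045 -0.0174] target-frame cm [1.19 0.65 2.79]
```

```bash
python3 -m creep '[[0.5,0.28,0,-0.004,0.002,-0.008,0.7],[0.5,0.28,0,-0.004,0.002,-0.008,0.7],[0.2,0.1,0.5,0,0,0,0.7],[0,0,0.7,0,0,0,0.7],[0,0,0.7,0,0,0,0.7],[0,0,0.5,0,0,0,0.7],[0,0,0,0,0,0,0.7]]'
python3 d.py 0.5305 0.2415 0.147 123.5
```

```text
time_s: 14.75
tool_pos: [0.5313, 0.2448, 0.1506]
tool_rot: [179.7, 0.0, 123.6]
force: [-0.0, -0.5, -0.8]
grip_width: 0.0611
t 14.75 pos [0.5313 0.2448 0.1506] rot [1.7973e+02 3.0000e-02 1.2360e+02] F [-0.  -0.5 -0.8] M [ 0.09 -0.09  0.02] w 0.0611 j7 76.8
now-frame cm [-0.23 -0.25  0.36] turn [0.0047 0.0005 0.0018] target-frame cm [-0.24 -0.25  0.36]
```

```bash
python3 -m creep '[[-0.2,-0.22,0.15,0.004,0,0.002,0.7],[-0.03,-0.03,0.1,0,0,0,0.7],[0,0,0,0,0,0,0.7]]'
python3 d.py 0.5305 0.2415 0.147 123.5
```

```text
time_s: 15.05
tool_pos: [0.5305, 0.2409, 0.1477]
tool_rot: [180.0, 0.0, 123.4]
force: [-0.5, 0.5, -0.7]
grip_width: 0.0611
t 15.05 pos [0.5305 0.2409 0.1477] rot [1.8000e+02 3.0000e-02 1.2345e+02] F [-0.5  0.5 -0.7] M [ 0.2  -0.11  0.03] w 0.0611 j7 76.9
now-frame cm [0.06 0.03 0.07] turn [ 0.      0.0006 -0.001 ] target-frame cm [0.06 0.03 0.07]
```

```bash
python3 -m creep '[[0,0,0,0,0,0,0.1],[0,0,0,0,0,0,0.05],[0,0,0,0,0,0,0.05],[0,0,0,0,0,0,0.05],[0,0,0,0,0,0,0.05],[0,0,0,0,0,0,0.05],[0,0,0,0,0,0,0.05],[0,0,0,0,0,0,0.05]]' 40
python3 d.py 0.5305 0.2415 0.147 123.5
python3 -m creep '[[0,0,-0.5,0,0,0,0.05],[0,0,-1,0,0,0,0.05],[0,0,-1.5,0,0,0,0.05],[0,0,-1.5,0,0,0,0.05],[0,0,-1.5,0,0,0,0.05],[0,0,-1.5,0,0,0,0.05],[0,0,-1.5,0,0,0,0.05],[0,0,-1.5,0,0,0,0.05],[0,0,-1.5,0,0,0,0.05],[0,0,-1.5,0,0,0,0.05],[0,0,-1,0,0,0,0.05],[0,0,0,0,0,0,0.05]]'
python3 d.py 0.5158 -0.2665 0.30 48.3
```

```text
time_s: 15.85
tool_pos: [0.5306, 0.2411, 0.1482]
tool_rot: [180.0, 0.0, 123.4]
force: [-0.3, -0.4, -1.8]
grip_width: 0.014
t 15.85 pos [0.5306 0.2411 0.1482] rot [1.7995e+02 3.0000e-02 1.2344e+02] F [-0.3 -0.4 -1.8] M [ 0.13 -0.09 -0.06] w 0.014 j7 76.9
now-frame cm [0.04 0.01 0.12] turn [ 0.0008  0.0006 -0.001 ] target-frame cm [0.04 0.01 0.12]
time_s: 17.05
tool_pos: [0.5305, 0.2415, 0.3082]
tool_rot: [179.8, 0.1, 123.5]
force: [-0.5, 0.5, -1.9]
grip_width: 0.0136
t 17.05 pos [0.5305 0.2415 0.3082] rot [1.7980e+02 1.3000e-01 1.2348e+02] F [-0.5  0.5 -1.9] M [ 0.15 -0.11  0.02] w 0.0136 j7 82.8
now-frame cm [-41.56 -29.26   0.81] turn [ 4.5000e-03 -4.0000e-04  1.3121e+00] target-frame cm [-38.91  32.7    0.82]
```

```bash
python3 -m creep '[[0,0,-0.1,0,0,0.08,0.05],[0,0,-0.1,0,0,0.14,0.05],[0,0,-0.1,0,0,0.14,0.05],[0,0,-0.1,0,0,0.14,0.05],[0,0,-0.1,0,0,0.14,0.05],[0,0,-0.1,0,0,0.14,0.05],[0,0,-0.1,0,0,0.14,0.05],[0,0,-0.1,0,0,0.14,0.05],[0,0,-0.1,0,0,0.14,0.05],[0,0,-0.1,0,0,0.08,0.05],[0,0,0,0,0,0,0.05]]'
python3 d.py 0.5158 -0.2665 0.31 48.3
```

```text
time_s: 18.15
tool_pos: [0.5276, 0.2396, 0.3107]
tool_rot: [-179.7, 0.6, 47.2]
force: [1.0, -0.3, -1.2]
grip_width: 0.0137
t 18.15 pos [0.5276 0.2396 0.3107] rot [-179.7     0.56   47.16] F [ 1.  -0.3 -1.2] M [ 0.06 -0.13  0.03] w 0.0137 j7 11.0
now-frame cm [-37.91  33.55   0.26] turn [-0.0053  0.0097 -0.02  ] target-frame cm [-38.57  32.79   0.07]
```

```bash
python3 -m creep '[[-1,0.9,-0.1,0,0,0,0.05],[-2,1.75,-0.1,0,0,0,0.05],[-2.5,2.2,-0.1,0,0,0,0.05],[-2.5,2.2,-0.1,0,0,0,0.05],[-2.5,2.2,-0.1,0,0,0,0.05],[-2.5,2.2,-0.1,0,0,0,0.05],[-2.5,2.2,-0.1,0,0,0,0.05],[-2.5,2.2,-0.1,0,0,0,0.05],[-2.5,2.2,-0.1,0,0,0,0.05],[-2.5,2.2,-0.1,0,0,0,0.05],[-2.5,2.2,-0.1,0,0,0,0.05],[-2.5,2.2,-0.1,0,0,0,0.05],[-2.5,2.2,-0.1,0,0,0,0.05],[-2.5,2.2,-0.1,0,0,0,0.05],[-2,1.8,0,0,0,0,0.05],[-1.5,1.3,0,0,0,0,0.05],[0,0,0,0,0,0,0.05]]'
python3 d.py 0.5158 -0.2665 0.31 48.3
```

```text
time_s: 19.85
tool_pos: [0.5103, -0.2823, 0.3218]
tool_rot: [-179.3, 1.2, 48.5]
force: [-0.2, -0.3, -2.5]
grip_width: 0.0139
t 19.85 pos [ 0.5103 -0.2823  0.3218] rot [-179.27    1.25   48.55] F [-0.2 -0.3 -2.5] M [-0.01 -0.15 -0.01] w 0.0139 j7 69.3
now-frame cm [ 1.58 -0.62  1.15] turn [-0.0127  0.0218  0.0042] target-frame cm [ 1.55 -0.64  1.18]
```

```bash
python3 -m creep '[[0.7,-0.3,0.5,-0.006,0.011,0,0.05],[0.6,-0.3,0.5,-0.006,0.011,0.004,0.05],[0,0,0,0,0,0,0.05]]'
python3 d.py 0.5158 -0.2665 0.30 48.3
```

```text
time_s: 20.15
tool_pos: [0.5136, -0.2659, 0.3099]
tool_rot: [-179.8, -0.2, 48.5]
force: [0.3, 1.7, -2.1]
grip_width: 0.0136
t 20.15 pos [ 0.5136 -0.2659  0.3099] rot [-179.84   -0.19   48.46] F [ 0.3  1.7 -2.1] M [ 0.06 -0.07 -0.05] w 0.0136 j7 68.6
now-frame cm [0.1  0.21 0.99] turn [-0.0028 -0.0033  0.0027] target-frame cm [0.1  0.21 0.99]
```

```bash
python3 -m creep '[[0.1,0.2,0.5,-0.003,-0.003,0.002,0.05],[0,0,0.5,0,0,0,0.05],[0,0,0,0,0,0,0.05]]'
python3 d.py 0.5158 -0.2665 0.30 48.3
python3 - <<'E'
from h import *
o=env.get_obs();b=o['tool_pos']-[0,0,.1482]
c=cam('side');W=cloud(c)
P=W.reshape(-1,3);m=(abs(P[:,2]-b[2]-.0175)<.004)&(np.linalg.norm(P[:,:2]-b[:2],axis=1)<.06)&(c['frame'].reshape(-1,3).min(1)>90)
Q=P[m];print(m.sum(),b,Q.max(0),Q.min(0))
f=c['frame'].copy()
th=np.radians(np.arange(0,360,6));R=o['tool_rot'][2]-90
for r,z in((.04,.0185),(.04,.0155),(.032,.07)):
    for p in proj(c,np.c_[b[0]+r*np.cos(th),b[1]+r*np.sin(th),np.full(len(th),b[2]+z)]): f[int(round(p[1])),int(round(p[0]))]=(0,0,255)
for s in(0,180):
    a=np.radians(R+s);
    for w in(-.0055,.0055):
        for z in(0,.008):
            p=proj(c,[b[0]+.044*np.cos(a)-w*np.sin(a),b[1]+.044*np.sin(a)+w*np.cos(a),b[2]+z])[0]
            f[int(round(p[1])),int(round(p[0]))]=(0,255,0)
u,v=proj(c,b)[0].astype(int)
cv2.imwrite('pics/l.png',cv2.resize(f[v-80:v+70,u-75:u+75],(600,600),interpolation=cv2.INTER_NEAREST))
E
```

```text
time_s: 20.45
tool_pos: [0.5163, -0.2634, 0.2993]
tool_rot: [180.0, 0.0, 48.6]
force: [0.2, 0.5, -1.6]
grip_width: 0.014
t 20.45 pos [ 0.5163 -0.2634  0.2993] rot [1.7996e+02 1.0000e-02 4.8640e+01] F [ 0.2  0.5 -1.6] M [ 0.   -0.11  0.  ] w 0.014 j7 68.1
now-frame cm [-0.27  0.17 -0.07] turn [0.0007 0.0001 0.0059] target-frame cm [-0.27  0.17 -0.07]
480 [ 0.51632245 -0.26336803  0.15105657] [ 0.55694258 -0.25579505  0.17254397] [ 0.49429898 -0.30463956  0.1681728 ]
```

View pics/l.png

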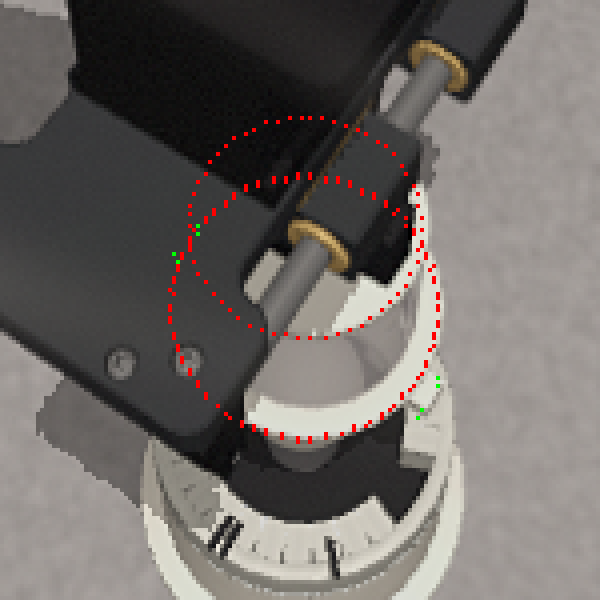

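The overlay fits: the visible flange lies on the predicted circle, with its lower edge near (310,438), and the lug sits at the predicted spot near (428,390). I'll check the offset numerically.

```bash
cat > fl.py <<'E'
from h import *
from scipy.optimize import least_squares
o=env.get_obs();b=o['tool_pos']-[0,0,.1482]
for n in('side','top'):
    c=cam(n);P=cloud(c).reshape(-1,3)
    d=P-b; r=np.hypot(d[:,0],d[:,1]);m=(d[:,2]>.015)&(d[:,2]<.0225)&(r<.05)&(r>.03)&(c['frame'].reshape(-1,3).min(1)>90)
    Q=d[m];a=np.degrees(np.arctan2(Q[:,1],Q[:,0]));rr=r[m]
    E=[]
    for k in range(-180,180,6):
        s=(a>=k)&(a<k+6)
        if s.sum()>5:
            i=np.where(s)[0][np.argsort(rr[s])[-2]];E.append(Q[i])
    E=np.array(E)
    if len(E)<4: print(n,len(E));continue
    s=least_squares(lambda q:np.hypot(E[:,0]-q[0],E[:,1]-q[1])-.0395,[0,0],loss='soft_l1',f_scale=.001)
    print(n,'flange offset mm',(s.x*1000).round(1),'n',len(E),'z',np.median(Q[:,2]).round(4),'angs',np.degrees(np.arctan2(E[:,1],E[:,0])).round().astype(int)[[0,-1]],(np.hypot(*(E[:,:2]-s.x).T)*1000).round(1))
E
python3 fl.py
```

```text
side flange offset mm [ 1.1 -1.5] n 23 z 0.0206 angs [-128    4] [34.3 39.2 39.6 39.4 39.7 39.6 39.5 39.6 39.2 39.7 39.6 39.6 39.6 39.4
 40.  39.3 39.8 39.7 39.6 39.2 39.5 38.7 38.8]
top flange offset mm [ 1.7 -3.4] n 29 z 0.0204 angs [-176  177] [39.8 38.3 37.1 37.2 40.1 40.2 39.5 39.8 39.9 39.5 39.  39.3 39.1 38.8
 39.1 39.5 39.2 39.  39.5 39.9 40.3 39.9 40.5 39.8 38.4 39.9 39.6 39.4
 40. ]
```

```bash
python3 -m creep '[[-0.05,0.1,0.9,0,0,0.003,0.05],[-0.05,0,0.9,0,0,0.003,0.05],[0,0,0.9,0,0,0,0.05],[0,0,0.9,0,0,0,0.05],[0,0,0.9,0,0,0,0.05],[0,0,0.9,0,0,0,0.05],[0,0,0.6,0,0,0,0.05],[0,0,0,0,0,0,0.05]]'
python3 d.py 0.5145 -0.2642 0.2315 48.3
```

```text
time_s: 21.4
tool_pos: [0.5161, -0.266, 0.2336]
tool_rot: [180.0, 0.0, 48.2]
force: [-0.3, 0.0, -1.1]
grip_width: 0.0137
t 21.4 pos [ 0.5161 -0.266   0.2336] rot [1.7999e+02 1.0000e-02 4.8160e+01] F [-0.3  0.  -1.1] M [ 0.07 -0.09 -0.08] w 0.0137 j7 66.7
now-frame cm [ 0.03 -0.24  0.21] turn [ 0.0001  0.0001 -0.0024] target-frame cm [ 0.03 -0.24  0.21]
```

```bash
python3 -m creep '[[0.03,-0.22,0.1,0,0,-0.002,0.05],[0,0,0,0,0,0,0.05]]'
python3 d.py 0.5145 -0.2642 0.2315 48.3; python3 fl.py
python3 - <<'E'
from h import *
c=cam('side');u,v=280,350
cv2.imwrite('pics/m.png',cv2.resize(c['frame'][v-70:v+70,u-70:u+70],(560,560),interpolation=cv2.INTER_CUBIC))
E
```

```text
time_s: 21.6
tool_pos: [0.5148, -0.2642, 0.2327]
tool_rot: [180.0, -0.0, 48.3]
force: [0.3, 0.4, -1.8]
grip_width: 0.0133
t 21.6 pos [ 0.5148 -0.2642  0.2327] rot [ 1.7998e+02 -1.0000e-02  4.8290e+01] F [ 0.3  0.4 -1.8] M [ 0.06 -0.14 -0.03] w 0.0133 j7 66.8
now-frame cm [-0.02 -0.02  0.12] turn [ 0.0003 -0.0001 -0.0001] target-frame cm [-0.02 -0.02  0.12]
side flange offset mm [ 0.9 -1.4] n 21 z 0.0205 angs [-118    2] [39.  39.5 39.2 39.5 39.  39.6 39.5 39.6 39.5 40.  39.8 39.7 39.8 39.8
 39.1 39.8 39.2 39.1 39.1 39.6 39.2]
top flange offset mm [ 2.2 -3. ] n 27 z 0.0203 angs [-175  180] [37.8 39.8 40.  39.2 39.1 39.9 39.2 39.3 39.7 40.2 39.2 39.  40.4 39.7
 39.5 39.8 39.1 39.2 40.5 37.8 39.8 38.6 39.6 39.  39.8 40.4 39.7]
```

View pics/m.png

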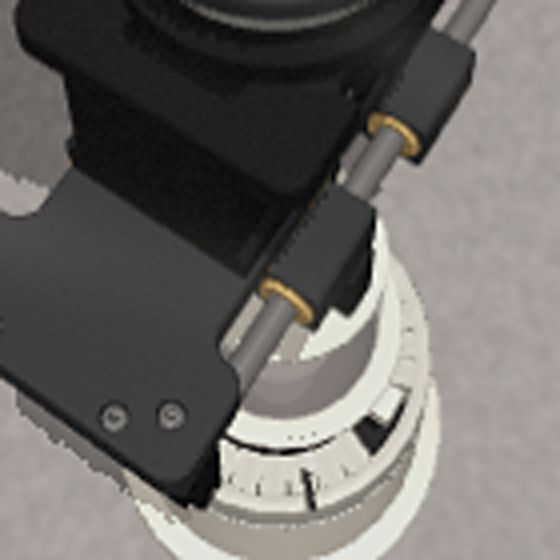

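The lug at (390,400) is just above the notch at (375,440), in line with it. I'll lower it gently.

```bash
python3 -m creep '[[0,0,0.3,0,0,0,0.05],[0,0,0.3,0,0,0,0.05],[0,0,0.3,0,0,0,0.05],[0,0,0,0,0,0,0.05]]'
python3 d.py 0.5145 -0.2642 0.2105 48.3
```

```text
time_s: 22.15
tool_pos: [0.5154, -0.2649, 0.2241]
tool_rot: [179.8, -0.0, 48.3]
force: [-0.1, -0.2, -1.9]
grip_width: 0.0133
t 22.15 pos [ 0.5154 -0.2649  0.2241] rot [ 1.7984e+02 -2.0000e-02  4.8260e+01] F [-0.1 -0.2 -1.9] M [ 0.09 -0.13 -0.02] w 0.0133 j7 66.6
now-frame cm [-0.01 -0.11  1.36] turn [ 0.0029 -0.0003 -0.0007] target-frame cm [-0.01 -0.11  1.36]
```

```bash
python3 -m creep '[[0,-0.1,0.1,0.002,0,0,0.05],[0,-0.03,0.3,0,0,0,0.05],[0,-0.03,0.3,0,0,0,0.05],[0,0,0,0,0,0,0.05]]'
python3 d.py 0.5145 -0.2642 0.2105 48.3
```

```text
time_s: 22.55
tool_pos: [0.5141, -0.2637, 0.2164]
tool_rot: [180.0, -0.0, 48.3]
force: [0.5, 0.4, -3.3]
grip_width: 0.0131
t 22.55 pos [ 0.5141 -0.2637  0.2164] rot [ 1.7998e+02 -2.0000e-02  4.8260e+01] F [ 0.5  0.4 -3.3] M [ 0.1  -0.12 -0.02] w 0.0131 j7 66.4
now-frame cm [-0.01  0.07  0.59] turn [ 0.0004 -0.0003 -0.0007] target-frame cm [-0.01  0.07  0.59]
```

```bash
python3 -m creep '[[0,0.05,0.25,0,0,0,0.05],[0,0,0.2,0,0,0,0.05],[0,0,0.1,0,0,0,0.05],[0,0,0,0,0,0,0.05]]'
python3 d.py 0.5145 -0.2642 0.2095 48.3
```

```text
time_s: 22.95
tool_pos: [0.5145, -0.264, 0.2103]
tool_rot: [180.0, -0.0, 48.3]
force: [0.0, 0.3, -2.0]
grip_width: 0.014
t 22.95 pos [ 0.5145 -0.264   0.2103] rot [ 1.7998e+02 -2.0000e-02  4.8260e+01] F [ 0.   0.3 -2. ] M [ 0.02 -0.13  0.05] w 0.014 j7 66.3
now-frame cm [-0.01  0.01  0.08] turn [ 0.0003 -0.0004 -0.0007] target-frame cm [-0.01  0.01  0.08]
```

Not in contact yet, so I'll step down until the flange rests on the rim.

```bash
python3 -m creep '[[0,0,0.07,0,0,0,0.05],[0,0,0.07,0,0,0,0.05],[0,0,0,0,0,0,0.05]]'
python3 d.py 0.5145 -0.2642 0.2095 48.3
```

```text
time_s: 23.25
tool_pos: [0.5148, -0.264, 0.21]
tool_rot: [179.9, -0.0, 48.3]
force: [0.4, -0.5, -1.8]
grip_width: 0.0136
t 23.25 pos [ 0.5148 -0.264   0.21  ] rot [ 1.7992e+02 -2.0000e-02  4.8260e+01] F [ 0.4 -0.5 -1.8] M [ 0.01 -0.18 -0.02] w 0.0136 j7 66.2
now-frame cm [-0.03 -0.01  0.05] turn [ 0.0013 -0.0003 -0.0006] target-frame cm [-0.03 -0.01  0.05]
```

```bash
python3 -m creep '[[0,0,0.15,0,0,0,0.05],[0,0,0.1,0,0,0,0.05],[0,0,0,0,0,0,0.05]]'
python3 d.py 0.5145 -0.2642 0.2095 48.3; python3 fl.py
```

```text
time_s: 23.55
tool_pos: [0.5152, -0.2639, 0.21]
tool_rot: [179.8, 0.0, 48.3]
force: [-0.7, -0.4, -1.7]
grip_width: 0.0136
t 23.55 pos [ 0.5152 -0.2639  0.21  ] rot [1.7983e+02 2.0000e-02 4.8280e+01] F [-0.7 -0.4 -1.7] M [-0.   -0.13  0.05] w 0.0136 j7 66.2
now-frame cm [-0.07 -0.04  0.05] turn [ 0.0029  0.0003 -0.0004] target-frame cm [-0.07 -0.04  0.05]
side flange offset mm [ 7.6 -8.6] n 26 z 0.0181 angs [-122   30] [43.4 46.6 45.8 44.2 43.2 41.7 40.4 40.3 39.3 39.2 38.5 38.3 38.3 38.4
 38.6 38.4 39.2 39.  40.3 41.1 42.  43.1 44.  45.4 46.5 48.3]
top flange offset mm [-6.9  7.2] n 33 z 0.0174 angs [-176  176] [42.6 43.7 44.  45.8 46.6 48.1 48.1 58.4 57.1 40.4 40.3 48.3 46.7 46.8
 43.1 41.7 40.6 41.2 39.9 38.4 40.5 39.7 39.2 39.4 37.9 37.9 39.2 39.2
 40.  38.3 41.1 41.1 41.3]
```

```bash
python3 -m creep '[[-0.07,-0.04,0.3,0.002,0,0,0.05]]'
python3 d.py 0.5145 -0.2642 0.2095 48.3; python3 -m creep '[[0,0,0,0,0,0,0.05]]'
python3 - <<'E'
from h import *
c=cam('side');u,v=280,355
P=cloud(c);f=c['frame'];d=P-[.5158,-.2665,0];r=np.hypot(d[...,0],d[...,1])
m=(r<.038)&(r>.0335)&(d[...,2]<.1)&(d[...,2]>.07)&(f.min(2)>90);print('flange top z',np.percentile(P[m][:,2],[10,50,90]),m.sum())
m=(r<.051)&(r>.045)&(d[...,2]<.09)&(d[...,2]>.07)&(f.min(2)>90);print('rim z',np.percentile(P[m][:,2],[10,50,90]),m.sum())
cv2.imwrite('pics/n.png',cv2.resize(f[v-55:v+55,u-55:u+55],(550,550),interpolation=cv2.INTER_CUBIC))
E
```

```text
time_s: 23.75
tool_pos: [0.5156, -0.2639, 0.2096]
tool_rot: [179.8, -0.0, 48.3]
force: [-7.2, 5.0, 26.7]
grip_width: 0.0135
t 23.75 pos [ 0.5156 -0.2639  0.2096] rot [ 1.7982e+02 -4.0000e-02  4.8300e+01] F [-7.2  5.  26.7] M [ 1.    1.65 -0.08] w 0.0135 j7 66.2
now-frame cm [-0.1  -0.06  0.01] turn [ 0.0031 -0.0007  0.0001] target-frame cm [-0.1  -0.06  0.01]
time_s: 23.85
tool_pos: [0.516, -0.2639, 0.2103]
tool_rot: [179.8, -0.1, 48.3]
force: [-0.3, -0.5, -2.1]
grip_width: 0.0137
flange top z [0.08153061 0.08292934 0.08427179] 215
rim z [0.07624191 0.07815126 0.07960668] 478
```

View pics/n.png

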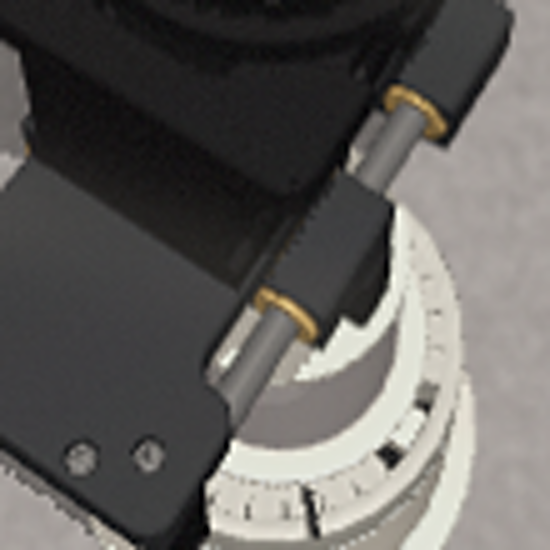

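Seated: pushing down met 27 N, the flange top is 5 mm above the rim, and the lug at (410,425) sits centred in the notch. Now the turn, in small steps.

```bash
python3 -m creep '[[0,0,0,0,0,0.05,0.05],[0,0,0,0,0,0.05,0.05],[0,0,0,0,0,0.05,0.05],[0,0,0,0,0,0.05,0.05],[0,0,0,0,0,0,0.05]]'
python3 d.py 0.5157 -0.2642 0.2100 3.3
```

```text
time_s: 24.4
tool_pos: [0.5171, -0.2638, 0.2099]
tool_rot: [179.7, -0.2, 36.5]
force: [-0.8, -0.2, 2.1]
grip_width: 0.0137
t 24.4 pos [ 0.5171 -0.2638  0.2099] rot [179.7   -0.21  36.54] F [-0.8 -0.2  2.1] M [ 0.1   0.25 -0.02] w 0.0137 j7 54.7
now-frame cm [-0.14 -0.05 -0.01] turn [ 0.004  -0.0051  0.5801] target-frame cm [-0.14  0.04 -0.01]
```

```bash
python3 -m creep '[[-0.03,-0.01,0,0.002,-0.002,0.05,0.05],[-0.03,-0.01,0,0.002,-0.002,0.05,0.05],[-0.03,0,0,0,0,0.05,0.05],[-0.03,0,0,0,0,0.05,0.05],[-0.03,0,0,0,0,0.05,0.05],[-0.03,0,0,0,0,0.05,0.05],[0,0,0,0,0,0,0.05]]'
python3 d.py 0.5157 -0.2642 0.2100 3.3
```

```text
time_s: 25.1
tool_pos: [0.5177, -0.264, 0.2099]
tool_rot: [179.8, -0.3, 19.4]
force: [-0.1, 0.5, 2.6]
grip_width: 0.0136
t 25.1 pos [ 0.5177 -0.264   0.2099] rot [179.84  -0.27  19.37] F [-0.1  0.5  2.6] M [ 0.11  0.2  -0.01] w 0.0136 j7 38.1
now-frame cm [-0.19 -0.05 -0.01] turn [ 0.0022 -0.005   0.2804] target-frame cm [-0.2   0.01 -0.01]
```

```bash
python3 -m creep '[[-0.08,0,0,0.001,-0.003,0.05,0.05],[-0.05,0,0,0,-0.002,0.05,0.05],[-0.05,0,0,0,0,0.05,0.05],[-0.05,0,0,0,0,0.05,0.05],[-0.05,0,0,0,0,0.04,0.05],[0,0,0,0,0,0,0.05]]'
python3 d.py 0.5157 -0.2642 0.2100 3.3
```

```text
time_s: 25.7
tool_pos: [0.5178, -0.2644, 0.21]
tool_rot: [179.8, -0.4, 5.9]
force: [-0.9, 0.6, 0.8]
grip_width: 0.0137
t 25.7 pos [ 0.5178 -0.2644  0.21  ] rot [179.85  -0.39   5.92] F [-0.9  0.6  0.8] M [0.13 0.16 0.05] w 0.0137 j7 25.1
now-frame cm [-0.21 -0.04 -0.  ] turn [ 0.0025 -0.0068  0.0456] target-frame cm [-0.21 -0.03 -0.  ]
```

```bash
python3 -m creep '[[-0.05,0,0,0,-0.002,0.045,0.05],[0,0,0,0,0,0,0.05]]'
python3 d.py 0.5157 -0.2642 0.2100 3.3
python3 - <<'E'
from h import *
o=env.get_obs();out=[]
for n,(u,v) in(('side',(280,360)),('top',(425,240))):
    c=cam(n);f=c['frame'].copy()
    for a in(93.25,273.25):
        for r in np.arange(.046,.058,.004):
            p=proj(c,[.5158+r*np.cos(np.radians(a)),-.2665+r*np.sin(np.radians(a)),.0775])[0]; print(n,a,round(r,3),p.round(1)) if r<.047 else 0
    out.append(cv2.resize(f[v-50:v+50,u-50:u+50],(400,400),interpolation=cv2.INTER_CUBIC))
cv2.imwrite('pics/e.png',np.hstack(out))
E
```

```text
time_s: 25.9
tool_pos: [0.5179, -0.2644, 0.21]
tool_rot: [179.9, -0.3, 3.5]
force: [-0.4, 0.9, 1.7]
grip_width: 0.0134
t 25.9 pos [ 0.5179 -0.2644  0.21  ] rot [179.86  -0.35   3.55] F [-0.4  0.9  1.7] M [ 0.18  0.04 -0.01] w 0.0134 j7 22.7
now-frame cm [-0.21 -0.03 -0.  ] turn [ 0.0025 -0.0061  0.0043] target-frame cm [-0.21 -0.03 -0.  ]
side 93.25 0.046 [272.6 334.9]
side 273.25 0.046 [286.8 403. ]
top 93.25 0.046 [398.9 241.1]
top 273.25 0.046 [446.7 238. ]
```

View pics/e.png

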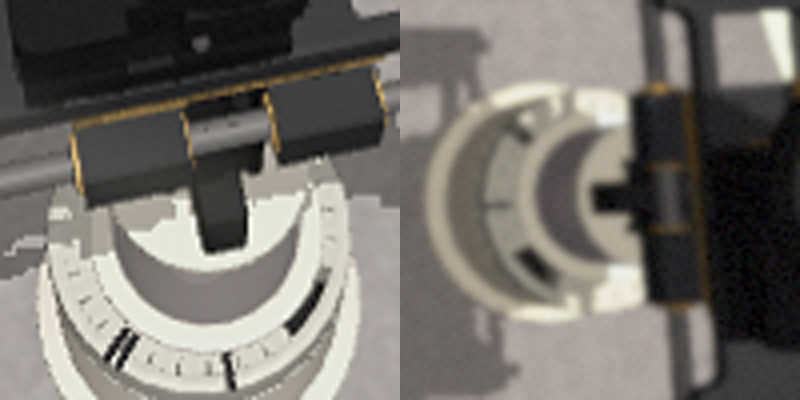

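The notch at (305,305) is now empty and the black bar at (222,220) points at the single dash at (230,370). In the top view the bar lines up with the dash on the left at (500,205). One last numeric check of the bar's heading.

```bash
python3 - <<'E'
from h import *
for n in('side','top'):
    c=cam(n);P=cloud(c).reshape(-1,3);F=c['frame'].reshape(-1,3)
    r=np.hypot(P[:,0]-.516,P[:,1]+.2665)
    m=(P[:,2]>.161)&(P[:,2]<.167)&(r<.032)&(F.max(1)<80)
    Q=P[m][:,:2];box=cv2.minAreaRect((Q*1000).astype(np.float32))
    w=np.linalg.svd(Q-Q.mean(0))[2][0] if len(Q)>5 else [0,0]
    print(n,len(Q),box,np.degrees(np.arctan2(w[1],w[0])))
o=env.get_obs();print(o['tool_rot'],o['force'],o['grip_width'])
E
```

```text
side 279 ((522.2819213867188, -276.71917724609375), (38.20225143432617, 21.370080947875977), 87.70853424072266) -92.16033147438401
top 139 ((516.219970703125, -256.8443298339844), (21.818105697631836, 36.48774337768555), 20.528541564941406) -88.33643518130529
[179.85851433  -0.34886811   3.51422475] [1.2645866  0.34060645 1.02141722] 0.013498030788065664
```

```bash
python3 -c "
from cell import order; print(order.sign_off())"
```

```text
the job is handed in; nothing more can be done
None
```

The job is done and handed in at about 26 s of the 69 s allowed. The ball is on its seat. The dome lid is down in the collar and turned clockwise to the single-dash mark, with the gripper still holding its bar.

- **Ball:** After I let go and backed off, both cameras put its centre within about 1 mm of the seat. I did not check it again once the dome was over it, because the dome hides it.
- **Lid seating:** Both lugs went down through the notches without resistance. A short push then met about 27 N, and the flange top sat about 5 mm above the rim, so it was resting on it.
- **Turn:** The lid turned 44.8° by the wrist (yaw 48.3° to 3.5°, against my 3.3° estimate for the dash). It met only light forces and stayed well short of the click at 65°. The last pictures show the visible notch empty and the bar pointing at the single dash.
- **Check that was weak:** The camera measurement of the bar's heading was noisy because the fingers got in the way. It gave about 88° and 92°, against the 93.3° wanted.
- **Gripper offset:** The gripper ended about 2 mm to one side of where I had worked out it should be. The side force was only about 1 N, so I left it.
- **Other objects:** Nothing I saw suggests the mug, glue jar, tape roll or look-alikes were touched, but I did not measure them again at the end.

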